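# Mount the long specimen holder on the microscope stage

### The job

Pick the long rectangular specimen holder (the flat-topped block with three round wells) out of the parts bin, leaving the other parts in the bin, and set it without dropping it, wells up, on the white microscope stage plate. Push it square and flush into the corner of the two dark steel rails, with a long side against the long far rail and an end against the short left rail, and let go of it; only then swing the retaining clip fully shut over it. Leave the bottle, the beaker and the tip box where they stand.

Things in the scene. Friction and masses are not known exactly. Their poses are not given: they have to be found in the camera images.
- bin: Fixed grey open parts bin, 280 x 300 x 55 mm high outside (x, y, z), walls and floor 5 mm thick (inner floor 5 mm above the table). Origin: centre of its underside. Its three long parts lie side by side roughly along its x, in any order; two short parts lie on its near (-x) side.
- holder: The specimen holder to mount: plain aluminium rectangular block, 120 mm long (its x) x 40 mm wide (y) x 30 mm high (z), loose in the bin, about 0.36 kg, with three dark round wells (26 mm across, drawn flush) in a row on its flat top. Origin: centre of its underside.
- arched_bar: Not wanted: aluminium bar 120 x 40 x 40 mm (its x, y, z) with a half-round arched top, loose in the bin. Origin: centre of its underside.
- narrow_bar: Not wanted: aluminium square bar 150 x 22 x 22 mm (long along its x), loose in the bin. Origin: centre of its underside.
- short_block: Not wanted: aluminium block 50 x 40 x 30 mm with one round well, loose in the bin. Origin: centre of its underside.
- puck: Not wanted: round aluminium puck, 44 mm across and 25 mm high, loose in the bin. Origin: centre of its underside.
- stage: Fixed white stage plate, 200 x 240 x 15 mm (its x, y, z), origin at the centre of its underside. Two dark rails on it, 15 mm thick, 20 mm high, form a corner: long far rail along y, inner face at x = +50 mm (y from -55 to +90); short left rail along x, inner face at y = +75 mm (x from -15 to +50). Holder home in the corner (long axis along the stage's y): its origin at x 30, y 15, z 15 mm.
- corner (a point): Inner corner of the two rails, on the plate's top face (x 50, y 75, z 15 mm in the stage's frame). Axes as the stage: the far rail stands at +x of it, the left rail at +y of it. Either end of the holder may go against the left rail.
- clip (a joint): Retaining clip: flat steel arm 14 mm wide on a vertical pivot behind the far rail, underside 34 mm and top 39 mm above the plate (4 mm clear of the holder). Angle, rad: 0 = fully shut at its stop, arm pointing to the stage's -x across the holder; grows as it opens; 1.57 = arm along the stage's +y, past the left rail; limit 2.2. Starts open; stays where it is left.
- clip_pivot (a point): On the clip's pivot axis, at the underside of the arm (at x = 79, y = 15, z = 49 mm in the stage's frame).
- clip_knob (a point): Top centre of the clip's upright round black knob, 14 mm across and 28 mm high above the arm, 82 mm from the pivot axis, near the arm's free end; pinch or push it from above.
- wash_bottle: Bystander: white plastic bottle, 68 mm across, 170 mm high. Origin: centre of its underside.
- beaker: Bystander: glass beaker, 80 mm across, 100 mm high. Origin: centre of its underside.
- tip_box: Bystander: blue box of pipette tips with a yellow rack on top, 85 x 120 x 62 mm. Origin: centre of its underside.
Things that resemble listed ones, but are neither listed nor needed, are in the scene too. Leave any turquoise look-alike of the holder alone. Leave any green look-alike of the puck alone.

How it is judged:
By the outcome, as a careful person would: the job done as asked, in the order asked, and still so for the second after the job is handed in, with the robot touching nothing.
It also fails if it takes over 72 s, if anything falls off the work surface, if the arm or the gripper's body presses on something with over 40 N, if the wrist force passes 120 N, or if a joint passes its speed limit or range.

### The arm

A 6-joint arm with a two-finger parallel gripper is mounted at the origin on the work surface. World frame = base frame: x ahead of the robot, y to its left, z up, the work surface at z = 0. Lengths are in m, angles in degrees, forces in N, time in s.
With the tool pointing down it reaches from about 0.375 to 0.9 m from the base axis. Payload 3.1 kg.
Tool frame: the origin (TCP) lies at the very end of the fingers, on their centre line; the grasp point (between the pads) lies 19 mm behind it (grip_point_offset is the distance from the TCP to the grasp point, in m); y points along the fingers, x is the direction in which the jaws open and shut, and the axes are right-handed (so a half turn about y gives the same grasp; the last joint's range is limited). The gripper opens to 87 mm and grips with 3 to 60 N. Pads are 19 mm wide; open, the fingers measure 117 mm over their backs; the gripper's body (75 mm by 190 mm) begins 51 mm behind the grasp point.
Start: joints at [-10.227, 30.224, 82.088, -0, 67.689, -10.227], TCP at [0.625, 0, 0.223] pointing down, gripper open.
Joint ranges: [-176.69, 176.69], [-43.24, 126.21], [12.49, 139.97], [-82, 262], [0, 151.66], [-163.58, 163.58]. Speed limits (degrees/s): [159.86, 159.86, 180, 180, 180, 180].

### API

Orientations are given as a 3x3 rotation matrix whose columns are the frame's x, y, z axes.
In Python, from rig import * gives the robot as it stands.
- The arm moves only by the tool send_rows, never from a script. Its argument "moves" is text: rows parted by semicolons, each of 5 numbers parted by spaces: the finger opening in mm, from 0 to 87, then the shift along the tool's x, y, z in mm, then the turn about the tool's y in degrees. In form: fingers dx dy dz yaw; .... A call has 1 to 20 rows; each row shifts and turns the commanded pose from where the row before left it, along the tool's axes as they then stand; what a row does not reach is not made up. A row lasts 1/12 s, in which the tool goes at most 41.7 mm and 7.16 degrees, less where a joint would pass 70% of its speed; a pose out of reach is approached as far as the arm can. A call is refused whole if a number of a shift passes 41.7 or a number of a turn 7.16, either way. A call with a gripper value outside its range is refused whole. The fingers move at their own pace and stop on an object; the grip force is fixed at half the most. Time passes only in rows, so rows that do not move let the fingers close. It gives the time, the measured TCP pose, the force and the opening at its end, in the units of the state.
- read_state(): the state, without advancing time (a new reading comes with each control period).
- capture(name): name is "scene" or "side" or "wrist"; returns a dict with "image" (480x640x3 uint8, blue, green, red), "z_map" (480x640 float32, m along the optical axis (not along the pixel's ray), 0 where there is no reading), "mtx" (3x3 intrinsics, pixels), "origin" and "rotation" of the camera in the world; the wrist camera has in their place "tool_from_camera" (4x4, takes a point from camera to tool coordinates, whose origin is the TCP and whose axes are the tool frame's). Camera axes: x right, y up, looking along -z (the intrinsics and any distortion apply to the point x, -y, -z); pixel columns grow to the right and rows downward; lengths in m; the calibration is good to about 2 mm. A picture is of the moment at which its call begins: read the wrist's pose just before it.
- hand_in(): hands the job in, once; it reports no verdict.
Trained networks look in a picture, given as the dict that the camera call returned (one of the last four; its "shot" number tells which), for a name from the list of things; names that differ only in an ending like _2 or _b are one class to them, and where a whole thing is asked for, a point or a joint stands for the part that bears it (a point fixed in the world has none). Each returns a list of dicts, best first, with "p" (0 to 1); they miss things now and then, are a little off and sometimes report something else, mostly with a low value. They report only what shows in the picture. A call takes as long as a camera call. They do not tell look-alikes from the thing itself.
- search_frame(picture, name): "bbox" ([left, top, right, bottom] in pixels, round what is visible of it).
- masks_of(picture, name): "region" (480x640 bool, what is visible of it) and "bbox" ([left, top, right, bottom] in pixels, round what is visible of it).
- mark_of(picture, name): "pixel" ([row, column] in pixels: a listed point, or the origin of a listed thing).
The state is a dict: "time_s": time; "joint_positions": joint angles; "qvel": joint speeds; "tau": joint torques, N m; "position": TCP position; "tcp_rot": TCP orientation; "force": force on the tool from outside, world axes, zero at the start; "moment": the same for the moment, N m; "opening": opening from 0.0 (shut) to 1.0 (fully open).
Only numpy, scipy, OpenCV 4.12 (cv2) and the standard library are available. Lean on these libraries where they do the work, as an engineer would, in place of code of your own. Each camera call takes 0.05 s, during which the arm holds its last target. There are 200 camera calls.

## Working session

There is one attempt and no reset: what is moved stays moved. The work goes in short steps, Python scripts to look and compute and a tool call to move; the robot and the scene stay as the last step left them, time stands still between calls to the robot, and variables do not carry over. Pictures are saved under pics/ and viewed, about 8 in all and at most 12, crops included, and the job is handed in when it is done.

Besides the shell and the picture viewer there is one more tool, called after "Request:" by a JSON object that holds its "method" and its "body". send_rows: Moves the arm, as the interface text tells. Its arguments: {"type":"object","properties":{"moves":{"type":"string"}},"required":["moves"]}

```bash
ls; mkdir -p pics; cat > h.py <<'E'
from rig import *
import numpy as np, cv2
def world(c, st=None):
    z=c["z_map"]; K=c["mtx"]
    v,u=np.mgrid[0:480,0:640]
    P=np.stack([(u-K[0,2])/K[0,0]*z, -(v-K[1,2])/K[1,1]*z, -z],-1)
    if "rotation" in c: R=np.array(c["rotation"]);t=np.array(c["origin"])
    else:
        T=np.eye(4);T[:3,:3]=st["tcp_rot"];T[:3,3]=st["position"];T=T@np.array(c["tool_from_camera"]);R=T[:3,:3];t=T[:3,3]
    W=P@R.T+t; W[z==0]=np.nan
    return W
E
python3 - <<'E'
from h import *
s=read_state(); print(s)
for n in ("scene","side"):
    c=capture(n); cv2.imwrite(f"pics/{n}0.png",c["image"]); W=world(c); np.save(f"{n}0.npy",W)
    print(n,c["origin"],c["mtx"])
    for k in ["holder","arched_bar","narrow_bar","bin","stage","clip","clip_knob","clip_pivot","corner","wash_bottle","beaker","tip_box"]:
        m=mark_of(c,k)
        for d in m[:3]:
            r,q=map(int,d["pixel"]); print(k,round(d["p"],2),r,q,W[min(r,479),min(q,639)].round(3) if 0<=r<480 and 0<=q<640 else None)
E
```

```text
pics
{'time_s': 0.0, 'joint_positions': array([-1.02266340e+01,  3.02790539e+01,  8.21567608e+01, -1.34718863e-03,
        6.76877376e+01, -1.02291097e+01]), 'qvel': array([-0.01925717, -0.02557601,  0.03221306, -0.00372319,  0.11393796,
        0.12583472]), 'tau': array([-5.45745443e-04, -4.40045428e+01, -1.76593530e+01,  6.32597599e-02,
        5.83207863e-02, -1.53719384e-04]), 'position': array([6.24269544e-01, 1.61720514e-04, 2.21568602e-01]), 'tcp_rot': array([[ 9.99997739e-01, -2.12599763e-03, -5.17750489e-05],
       [ 5.25435936e-05,  3.61444114e-04,  9.99999933e-01],
       [-2.12597877e-03, -9.99997675e-01,  3.61555004e-04]]), 'force': array([ 0.26944641,  0.15055165, -0.30157197]), 'moment': array([-0.03138378, -0.03158669,  0.02613809]), 'opening': 0.9993791771484937}
scene [ 1.58875499 -0.15471565  1.09409169] [[514.71820903   0.         320.51159483]
 [  0.         514.71820903 246.2360825 ]
 [  0.           0.           1.        ]]
holder 0.97 251 153 [ 0.405 -0.495  0.029]
holder 0.72 273 215 [ 0.526 -0.31   0.029]
holder 0.15 266 245 [ 0.505 -0.224  0.024]
arched_bar 0.88 275 279 [ 0.57  -0.129  0.038]
narrow_bar 0.83 278 251 [ 0.537 -0.21   0.005]
bin 0.58 266 245 [ 0.505 -0.224  0.024]
bin 0.25 347 319 [ 0.846 -0.054  0.059]
bin 0.2 258 424 [0.581 0.29  0.055]
stage 0.69 253 394 [0.506 0.225 0.013]Traceback (most recent call last):
  File "<stdin>", line 7, in <module>
ValueError: it knows: arched_bar, beaker, bin, clip_knob, clip_pivot, corner, holder, narrow_bar, puck, short_block, stage, tip_box, wash_bottle
```

```bash
python3 - <<'E'
from h import *
for n in ("scene","side"):
    c=capture(n); cv2.imwrite(f"pics/{n}0.png",c["image"]); W=world(c); np.save(f"{n}0.npy",W)
    print(n,np.array(c["origin"]))
    for k in ["holder","arched_bar","narrow_bar","bin","stage","clip_knob","clip_pivot","corner","wash_bottle","beaker","tip_box"]:
        m=mark_of(c,k)
        for d in m[:2]:
            r,q=map(int,d["pixel"]); print(k,round(d["p"],2),r,q,W[min(r,479),min(q,639)].round(3) if 0<=r<480 and 0<=q<640 else None)
E
```

```text
scene [ 1.58875499 -0.15471565  1.09409169]
holder 0.7 250 151 [ 0.397 -0.502  0.027]
holder 0.59 277 213 [ 0.543 -0.315  0.031]
arched_bar 0.8 274 278 [nan nan nan]
narrow_bar 0.69 277 248 [ 0.546 -0.217  0.019]
bin 0.41 290 154 [ 0.571 -0.476  0.034]
stage 0.89 255 395 [0.519 0.224 0.018]
stage 0.29 291 155 [ 0.571 -0.475  0.029]
clip_knob 0.68 272 215 [ 0.528 -0.309  0.035]
clip_knob 0.65 248 436 [0.507 0.356 0.017]
clip_pivot 0.85 259 410 [0.581 0.249 0.058]
clip_pivot 0.21 258 423 [0.579 0.288 0.054]
wash_bottle 0.76 239 484 [0.528 0.492 0.055]
beaker 0.57 292 153 [ 0.571 -0.481  0.025]
tip_box 0.93 349 316 [nan nan nan]
side [ 0.18559587 -0.8836997   0.93976186]
holder 0.76 453 317 [ 0.36  -0.515  0.032]
holder 0.64 348 348 [ 0.505 -0.331  0.037]
arched_bar 0.82 289 327 [ 0.53  -0.155  0.03 ]
narrow_bar 0.78 317 338 [ 0.523 -0.238  0.024]
bin 0.82 324 318 [ 0.479 -0.226  0.004]
stage 0.83 201 259 [0.479 0.239 0.018]
clip_knob 0.47 162 280 [0.57  0.313 0.086]
clip_pivot 0.91 180 291 [0.609 0.326 0.001]
corner 0.93 185 272 [0.539 0.3   0.018]
corner 0.47 203 262 [0.485 0.23  0.015]
wash_bottle 0.75 156 241 [0.489 0.469 0.028]
wash_bottle 0.3 350 348 [ 0.504 -0.334  0.034]
beaker 0.81 417 395 [ 0.512 -0.519  0.069]
tip_box 0.55 241 402 [ 0.77  -0.086  0.05 ]
```

View pics/scene0.png

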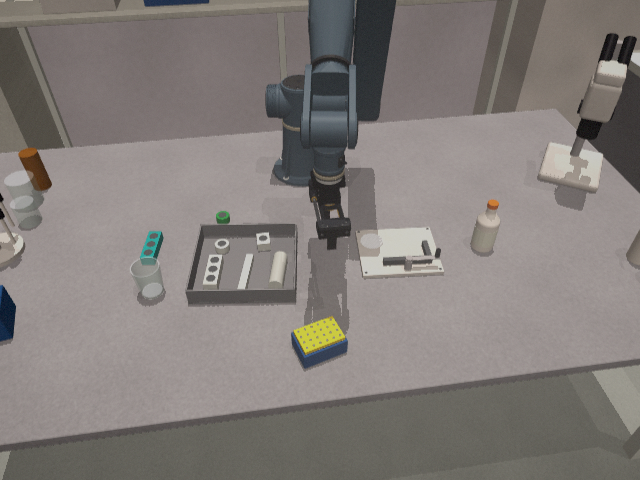

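View pics/side0.png

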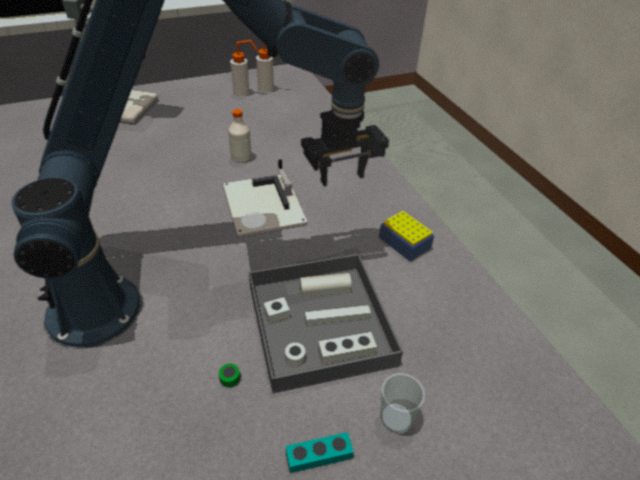

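The scene picture shows the bin at (245,262) and the three-well holder at about (213,270). The turquoise look-alike is outside the bin at (152,246). The stage is at (400,252), with the clip open and its knob near (437,253). Next I'll look closely at the stage, then the bin.

Request:
{"method": "send_rows", "body": {"moves": "87 -15 -10 30 0; 87 -15 -10 30 0; 87 -15 -10 30 0; 87 -15 -10 30 0; 87 -15 -10 30 0; 87 -15 -10 30 0; 87 -15 -10 30 0; 87 0 0 0 0; 87 0 0 0 0; 87 0 0 0 0"}}

```text
time_s: 2.33
position: [0.5201, 0.2098, 0.2925]
tcp_rot: [[1.0, 0.0, -0.001], [0.001, -0.001, 1.0], [0.0, -1.0, -0.001]]
force: [-0.6, -0.2, -0.4]
opening: 0.999
```

```bash
cat > look.py <<'E'
import sys
from h import *
n=sys.argv[1]
s=read_state(); c=capture("wrist"); W=world(c,s); np.save(n+".npy",W); np.save(n+"_img.npy",c["image"]); cv2.imwrite(f"pics/{n}.png",c["image"])
print(s["time_s"],s["position"].round(4),s["tcp_rot"].round(4).tolist(),s["force"].round(1),s["opening"]); print(np.array(c["tool_from_camera"]).round(3))
for k in sys.argv[2:]:
    for d in mark_of(c,k)[:2]:
        r,q=map(int,d["pixel"]); print(k,round(d["p"],2),r,q,W[r,q].round(4) if 0<=r<480 and 0<=q<640 else None)
E
python3 look.py stage1 stage corner clip_knob clip_pivot
```

```text
2.3333 [0.5201 0.2098 0.2925] [[1.0, 0.0004, -0.0006], [0.0006, -0.0007, 1.0], [0.0004, -1.0, -0.0007]] [-0.6 -0.2 -0.4] 0.9988070130217015
[[ 1.     0.     0.     0.   ]
 [-0.     0.258 -0.966 -0.163]
 [-0.     0.966  0.258  0.07 ]
 [ 0.     0.     0.     1.   ]]
stage 0.88 191 303 [0.4955 0.2384 0.0158]
corner 0.84 133 343 [0.5457 0.3094 0.0359]
clip_knob 0.87 114 376 [0.5775 0.3252 0.0816]
clip_pivot 0.81 189 364 [0.5703 0.2448 0.0584]
clip_pivot 0.38 135 345 [0.5482 0.3071 0.0354]
```

View pics/stage1.png

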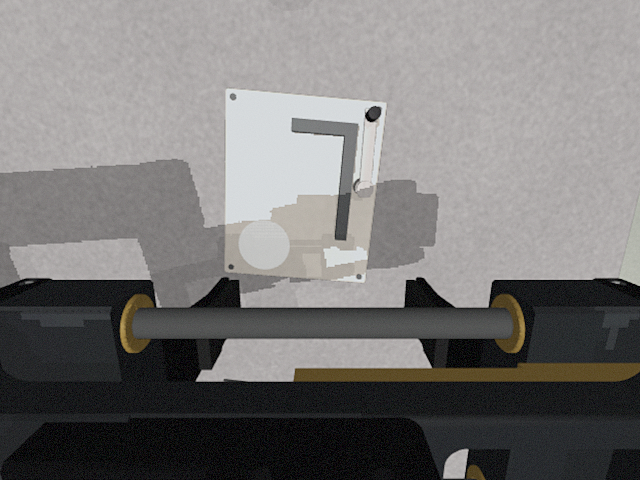

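The wrist view shows the whole plate: rail corner near (343,130), knob at (374,113), pivot at (362,186). Moving over the bin next while I fit the stage pose.

Request:
{"method": "send_rows", "body": {"moves": "87 -4 0 -40 0; 87 -4 0 -40 0; 87 -4 0 -40 0; 87 -4 0 -40 0; 87 -4 0 -40 0; 87 -4 0 -40 0; 87 -4 0 -40 0; 87 -4 0 -40 0; 87 -4 0 -40 0; 87 -4 0 -40 0; 87 -4 0 -40 0; 87 -4 0 -40 0; 87 -4 0 -40 0; 87 0 0 0 7;87 0 0 0 7;87 0 0 0 7;87 0 0 0 7;87 0 0 0 7;87 0 0 0 7;87 0 0 0 7"}}

```text
time_s: 4.25
position: [0.4674, -0.3108, 0.2921]
tcp_rot: [[0.65, -0.001, 0.76], [-0.76, 0.0, 0.65], [-0.001, -1.0, -0.0]]
force: [0.8, 0.1, -0.2]
opening: 1.001
```

Request:
{"method": "send_rows", "body": {"moves": "87 0 0 0 7;87 0 0 0 7;87 0 0 0 7;87 0 0 0 7;87 0 0 0 7;87 0 0 0 6; 87 0 0 0 0;87 0 0 0 0; 87 0 0 0 0"}}

```text
time_s: 5.0
position: [0.4677, -0.3103, 0.2923]
tcp_rot: [[0.002, -0.0, 1.0], [-1.0, 0.0, 0.002], [-0.0, -1.0, -0.0]]
force: [0.1, 0.1, 0.4]
opening: 0.999
```

```bash
python3 look.py bin1 holder narrow_bar bin; cat > st.py <<'E'
import numpy as np,cv2
from scipy.optimize import least_squares
W=np.load("stage1.npy");I=np.load("stage1_img.npy").astype(int);z=W[...,2]
reg=np.zeros((480,640),bool);reg[60:300,200:400]=1
m=reg&(z>.009)&(z<.022)
k=cv2.morphologyEx(m.astype(np.uint8),cv2.MORPH_OPEN,np.ones((3,3)))>0
P=W[k][:,:2]; r=cv2.minAreaRect((P*1000).astype(np.float32)); print("plate",r,"ztop",np.median(z[k]))
rail=reg&(z>.029)&(z<.041)&(I.sum(2)<300); Q=W[rail][:,:2]; print("rail",len(Q),np.median(W[rail][:,2]))
cl=reg&(z>.048)&(z<.062);print("arm",np.median(W[cl],0), len(W[cl]))
kn=reg&(z>.074);print("knob",W[kn].mean(0),len(W[kn]))
# fit rails by rectangle union: signed distance to L-shape
def loc(p,Q):
    c,s=np.cos(p[2]),np.sin(p[2]);d=Q-p[:2];return np.c_[d@[c,s],d@[-s,c]]
far=Q;
def sd(L,x0,x1,y0,y1):
    dx=np.maximum(x0-L[:,0],L[:,0]-x1);dy=np.maximum(y0-L[:,1],L[:,1]-y1);return np.hypot(np.maximum(dx,0),np.maximum(dy,0))
def out(p,Q):
    L=loc(p,Q);return np.minimum(sd(L,.05,.065,-.055,.09),sd(L,-.015,.065,.075,.09))
# grid samples of L that should be covered: use IoU on raster by kd
from scipy.spatial import cKDTree
g=np.array([(x,y) for x in np.arange(.051,.065,.0025) for y in np.arange(-.054,.09,.0025)]+[(x,y) for x in np.arange(-.014,.05,.0025) for y in np.arange(.076,.09,.0025)])
T=cKDTree(Q)
def cost(p):
    c,s=np.cos(p[2]),np.sin(p[2]);G=p[:2]+np.c_[c*g[:,0]-s*g[:,1],s*g[:,0]+c*g[:,1]]
    return np.r_[np.minimum(out(p,Q),.005)*np.sqrt(len(g)/len(Q)),np.minimum(T.query(G)[0],.005)]
from scipy.optimize import minimize
best=min((minimize(lambda p:(cost(p)**2).sum()*1e6,[r[0][0]/1e3,r[0][1]/1e3,np.radians(a)],method="Nelder-Mead",options=dict(maxiter=800,xatol=1e-6,fatol=1e-3)) for a in(-6,0,6)),key=lambda o:o.fun)
p=best.x;print("stage",p[:2].round(4),np.degrees(p[2]).round(2),best.fun)
c,s=np.cos(p[2]),np.sin(p[2]);R=np.array([[c,-s],[s,c]])
for n,v in dict(corner=(.05,.075),home=(.03,.015),pivot=(.079,.015)).items(): print(n,(p[:2]+R@v).round(4))
E
python3 st.py
```

```text
5.0 [ 0.4677 -0.3103  0.2923] [[0.0015, -0.0003, 1.0], [-1.0, 0.0003, 0.0015], [-0.0003, -1.0, -0.0003]] [0.1 0.1 0.4] 0.9989548130861782
[[ 1.     0.     0.     0.001]
 [-0.     0.258 -0.966 -0.163]
 [-0.     0.966  0.258  0.071]
 [ 0.     0.     0.     1.   ]]
holder 0.86 280 456 [ 0.3786 -0.4941  0.0302]
holder 0.65 183 326 [ 0.5093 -0.3157  0.0364]
narrow_bar 0.79 169 259 [ 0.5259 -0.2312  0.0266]
bin 0.58 200 257 [ 0.4869 -0.2268  0.0272]
plate ((491.998779296875, 235.94158935546875), (240.46376037597656, 200.3517608642578), 85.35455322265625) ztop 0.015771664312764
rail 579 0.03555997781732001
arm [0.57299495 0.27808504 0.05495675] 1018
knob [0.49486527 0.24068718 0.25960598] 754
stage [0.4894 0.2272] -1.87 5814.2102669517335
corner [0.5419 0.3005]
home [0.5199 0.2412]
pivot [0.5689 0.2396]
```

View pics/bin1.png

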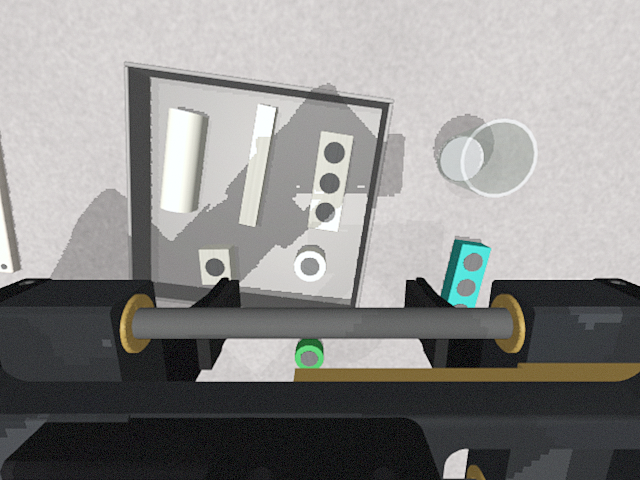

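The bin view shows the holder at (330,182), wells up, between the narrow bar at (258,165) and the bin's right wall. The puck is at (310,263). I'll fit the holder's pose, the neighbour clearances and the rails.

```bash
cat > fit.py <<'E'
from h import *
c=capture("wrist"); s=read_state(); K=c["mtx"]; Tc=np.array(c["tool_from_camera"])
def plane(u,v,z,pos,rot):
    T=np.eye(4);T[:3,:3]=rot;T[:3,3]=pos;T=T@Tc
    d=np.c_[(u-K[0,2])/K[0,0],-(v-K[1,2])/K[1,1],-np.ones(len(u))]@T[:3,:3].T
    return (T[:3,3]+d*((z-T[2,3])/d[:,2])[:,None])[:,:2]
if __name__=="__main__":
    W=world(c,s);z=W[...,2];g=c["image"].min(2)
    for nm,(r0,r1,c0,c1),zz in (("holder",(120,245,295,365),(.031,.041)),("narrow",(95,235,235,285),(.021,.033))):
        m=np.zeros(z.shape,bool);m[r0:r1,c0:c1]=1;m&=(z>zz[0])&(z<zz[1])
        m=cv2.morphologyEx(m.astype(np.uint8),cv2.MORPH_OPEN,np.ones((3,3)))>0
        v,u=np.nonzero(m);print(nm,np.median(z[m]));Q=plane(u,v,np.median(z[m]),s["position"],s["tcp_rot"])
        print(cv2.minAreaRect((Q*1000).astype(np.float32)),(Q.min(0).round(3),Q.max(0).round(3)))
    m=np.zeros(z.shape,bool);m[100:300,340:400]=1;m&=(z>.045)&(z<.065)
    v,u=np.nonzero(m);Q=W[m][:,:2]; print("wall x->y",np.polyfit(Q[:,0],Q[:,1],1),Q.min(0),Q.max(0))
    # rails
    I=np.load("stage1_img.npy").astype(int);Zs=np.load("stage1.npy")[...,2]
    pos=[.5201,.2098,.2925];rot=np.array([[1,.0004,-.0006],[.0006,-.0007,1],[.0004,-1,-.0007]])
    d=I.max(2)<100
    reg=np.zeros(d.shape,bool);reg[112:245,285:362]=1
    n,l,stt,ce=cv2.connectedComponentsWithStats((d&reg).astype(np.uint8));print(stt[1:])
    k=l==1+np.argmax(stt[1:,4]);v,u=np.nonzero(k)
    for row in (120,130,145,160,175,200,220,235): 
        uu=np.nonzero(k[row])[0]; print(row,uu.min(),uu.max(),plane(np.array([uu.min(),uu.max()+1.])-.5,np.array([row,row]),.035,pos,rot).round(4).tolist())
    for col in (295,305,315,325,335):
        vv=np.nonzero(k[:,col])[0]; print(col,vv.min(),vv.max(),plane(np.array([col,col]),np.array([vv.min(),vv.max()+1.])-.5,.035,pos,rot).round(4).tolist())
E
python3 fit.py
```

```text
holder 0.03597560552450291
((509.1554870605469, -320.3075866699219), (39.8216552734375, 119.53315734863281), 81.54180908203125) (array([ 0.448, -0.347]), array([ 0.57 , -0.292]))
narrow 0.027701620063248472
((526.9921264648438, -228.7297821044922), (22.92431640625, 149.6181182861328), 77.43444061279297) (array([ 0.453, -0.255]), array([ 0.601, -0.203]))
wall x->y [-0.10132767 -0.32331949] [ 0.3589313  -0.39120106] [ 0.60404324 -0.34953464]
[[292 130   7   2   7]
 [300 132  12   1  12]
 [314 133   8   1   8]
 [323 133  22  11  32]
 [343 146   1   9   9]
 [342 156   1  10  10]
 [341 167   1  10  10]
 [340 178   1   9   9]
 [353 179   6  12  19]
 [335 188  16  52 537]]Traceback (most recent call last):
  File "fit.py", line 24, in <module>
    uu=np.nonzero(k[row])[0]; print(row,uu.min(),uu.max(),plane(np.array([uu.min(),uu.max()+1.])-.5,np.array([row,row]),.035,pos,rot).round(4).tolist())
                                        ~~~~~~^^
    return umr_minimum(a, axis, None, out, keepdims, initial, where)
ValueError: zero-size array to reduction operation minimum which has no identity
```

Request:
{"method": "send_rows", "body": {"moves": "62 5 35 21 4.3; 62 5 35 20 4.25; 62 0 35 0 0; 62 0 35 0 0; 62 0 35 0 0; 62 0 25 0 0; 62 0 20 0 0; 62 0 0 0 0; 62 0 0 0 0"}}

```text
time_s: 6.0
position: [0.5081, -0.321, 0.0717]
tcp_rot: [[-0.148, -0.002, 0.989], [-0.989, 0.002, -0.148], [-0.001, -1.0, -0.002]]
force: [1.5, -0.2, 1.1]
opening: 0.715
```

```bash
python3 look.py bin2 holder
```

```text
6.0 [ 0.5081 -0.321   0.0717] [[-0.1483, -0.0018, 0.9889], [-0.9889, 0.0017, -0.1483], [-0.0014, -1.0, -0.002]] [ 1.5 -0.2  1.1] 0.7149196756787443
[[ 1.     0.     0.     0.001]
 [-0.     0.258 -0.966 -0.163]
 [-0.     0.966  0.258  0.071]
 [ 0.     0.     0.     1.   ]]
holder 0.72 256 318 [ 0.5203 -0.3208  0.036 ]
```

View pics/bin2.png

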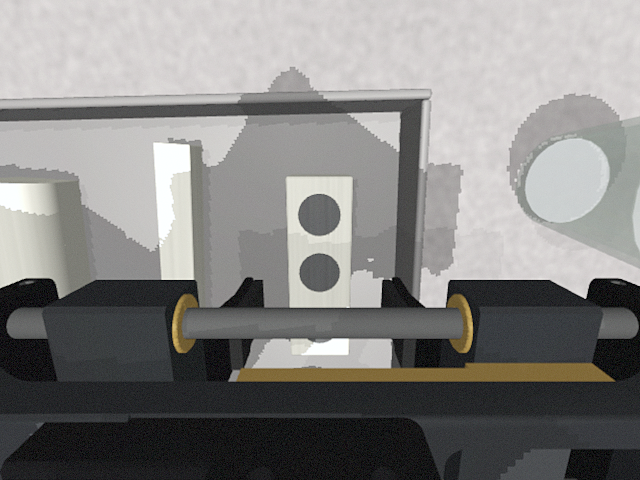

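The holder (columns 287–352) is square and centred between the fingers, and both fingers clear the wall and the narrow bar. Descending to grip, then lifting.

Request:
{"method": "send_rows", "body": {"moves": "62 0 20 0 0; 62 0 20 0 0; 62 0 16 0 0; 62 0 0 0 0; 62 0 0 0 0; 30 0 0 0 0; 30 0 0 0 0; 30 0 0 0 0; 30 0 0 0 0; 30 0 0 0 0; 30 0 0 0 0"}}

```text
time_s: 7.02
position: [0.509, -0.3208, 0.0175]
tcp_rot: [[-0.149, 0.001, 0.989], [-0.989, 0.001, -0.149], [-0.001, -1.0, 0.001]]
force: [0.4, 4.2, 7.3]
opening: 0.455
```

Request:
{"method": "send_rows", "body": {"moves": "30 0 -10 0 0; 30 0 -20 0 0; 30 0 -30 0 0; 30 0 -30 0 0; 30 0 -30 0 0; 30 0 -30 0 0; 30 0 -20 0 0; 30 0 0 0 0; 30 0 0 0 0"}}

```text
time_s: 7.77
position: [0.5084, -0.3217, 0.1871]
tcp_rot: [[-0.149, 0.001, 0.989], [-0.989, -0.002, -0.149], [0.001, -1.0, 0.001]]
force: [0.3, 1.0, -4.7]
opening: 0.458
```

Request:
{"method": "send_rows", "body": {"moves": "30 -20 0 -4 0; 30 -30 0 -6 0; 30 -40 0 -8 0; 30 -40 0 -8 0; 30 -40 0 -8 0; 30 -40 0 -8 0; 30 -40 0 -8 0; 30 -40 0 -8 0; 30 -40 0 -8 0; 30 -40 0 -8 0; 30 -40 0 -8 0; 30 -40 0 -8 0; 30 -40 0 -8 0; 30 -40 0 -8 0; 30 -38 0 -8 0; 30 -30 0 -6 0; 30 0 0 0 0"}}

```text
time_s: 9.18
position: [0.4767, 0.2929, 0.184]
tcp_rot: [[-0.143, -0.003, 0.99], [-0.99, 0.002, -0.143], [-0.001, -1.0, -0.003]]
force: [0.1, -0.5, -3.9]
opening: 0.457
```

Request:
{"method": "send_rows", "body": {"moves": "30 0 0 0 -7;30 0 0 0 -7;30 0 0 0 -7;30 0 0 0 -7;30 0 0 0 -7;30 0 0 0 -7;30 0 0 0 -7;30 0 0 0 -7;30 0 0 0 -7;30 0 0 0 -7;30 0 0 0 -7;30 0 0 0 -7;30 0 0 0 -7;30 0 0 0 -2.9; 30 0 0 0 0; 30 0 0 0 0"}}

```text
time_s: 10.52
position: [0.4775, 0.2867, 0.1846]
tcp_rot: [[0.997, -0.004, 0.083], [-0.083, -0.002, 0.997], [-0.004, -1.0, -0.002]]
force: [-0.7, -0.7, -4.5]
opening: 0.455
```

```bash
python3 look.py stage2 stage corner clip_knob holder
```

```text
10.5167 [0.4775 0.2867 0.1846] [[0.9965, -0.004, 0.0829], [-0.083, -0.0018, 0.9966], [-0.0039, -1.0, -0.0021]] [-0.7 -0.7 -4.5] 0.4547786402954644
[[ 1.     0.     0.     0.   ]
 [-0.     0.258 -0.966 -0.163]
 [-0.     0.966  0.258  0.07 ]
 [ 0.     0.     0.     1.   ]]
corner 0.75 204 391 [0.5442 0.3099 0.0372]
clip_knob 0.65 189 441 [0.5753 0.3253 0.0822]
holder 0.59 287 324 [0.4799 0.2981 0.2017]
```

View pics/stage2.png

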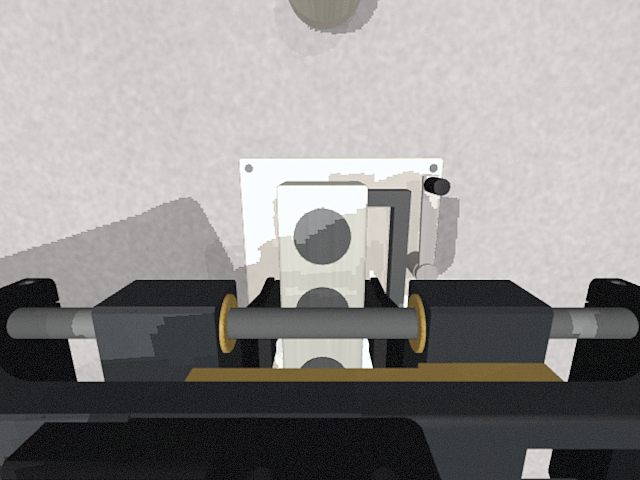

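The held holder (column 324) is square with the stage. The rail corner is at (405,195) and the clip is still open. Backing off in y and lowering.

Request:
{"method": "send_rows", "body": {"moves": "30 2 0 -21 0; 30 2 0 -21 0; 30 0 20 0 0; 30 0 30 0 0; 30 0 30 0 0; 30 0 30 0 0; 30 0 20 0 0; 30 0 10 0 0; 30 0 0 0 0; 30 0 0 0 0;30 0 5 0 0; 30 0 5 0 0; 30 0 0 0 0; 30 0 0 0 0"}}

```text
time_s: 11.93
position: [0.4795, 0.2457, 0.037]
tcp_rot: [[0.997, 0.001, 0.081], [-0.081, 0.0, 0.997], [0.001, -1.0, 0.0]]
force: [-0.1, -0.3, -3.9]
opening: 0.459
```

Request:
{"method": "send_rows", "body": {"moves": "30 0 4 0 0; 30 0 3 0 0; 30 0 2 0 0; 30 0 0 0 0; 30 0 0 0 0; 30 0 0 0 0"}}

```text
time_s: 12.43
position: [0.4794, 0.2456, 0.0275]
tcp_rot: [[0.997, 0.0, 0.081], [-0.081, 0.0, 0.997], [0.0, -1.0, 0.0]]
force: [0.3, -0.6, -3.5]
opening: 0.456
```

Request:
{"method": "send_rows", "body": {"moves": "30 0 1 0 0; 30 0 0 0 0; 30 0 0.7 0 0; 30 0 0 0 0; 30 0 0 0 0"}}

```text
time_s: 12.85
position: [0.4794, 0.2455, 0.0275]
tcp_rot: [[0.997, 0.001, 0.081], [-0.081, 0.0, 0.997], [0.001, -1.0, 0.0]]
force: [-2.0, -1.0, 10.2]
opening: 0.457
```

Request:
{"method": "send_rows", "body": {"moves": "56 0 0 0 0; 56 0 0 0 0; 56 0 0 0 0; 56 0 0 0 0; 56 0 -15 0 0; 56 0 -20 0 0; 56 0 -25 0 0; 56 0 -30 0 0; 56 0 -30 0 0; 56 0 -20 0 0; 56 0 0 0 0; 56 0 0 0 0"}}

```text
time_s: 13.85
position: [0.4801, 0.2458, 0.1669]
tcp_rot: [[0.997, 0.003, 0.081], [-0.081, 0.001, 0.997], [0.003, -1.0, 0.001]]
force: [-1.2, 0.4, -0.7]
opening: 0.643
```

```bash
python3 look.py stage3 stage corner clip_knob holder; cat > hp.py <<'E'
import sys
from h import *
n=sys.argv[1]
W=np.load(n+".npy");z=W[...,2]
m=(z>.041)&(z<.049)&(abs(W[...,0]-.5)<.12)&(abs(W[...,1]-.24)<.12)&(np.load(n+"_img.npy").max(2)>0)
m=cv2.morphologyEx(m.astype(np.uint8),cv2.MORPH_OPEN,np.ones((3,3)))
k,l,st,_=cv2.connectedComponentsWithStats(m);i=1+np.argmax(st[1:,4]);P=W[l==i]
(c,d,a)=cv2.minAreaRect((P[:,:2]*1000).astype(np.float32));print("holder",np.round(c,1),np.round(d,1),a,np.median(P[:,2]))
E
python3 hp.py stage3
```

```text
13.85 [0.4801 0.2458 0.1669] [[0.9967, 0.0029, 0.081], [-0.081, 0.0008, 0.9967], [0.0029, -1.0, 0.001]] [-1.2  0.4 -0.7] 0.6434249443425247
[[ 1.     0.     0.     0.   ]
 [-0.     0.258 -0.966 -0.163]
 [-0.     0.966  0.258  0.07 ]
 [ 0.     0.     0.     1.   ]]
stage 0.88 236 337 [0.4944 0.2489 0.0457]
corner 0.83 164 390 [0.5476 0.306  0.0216]
clip_knob 0.86 132 446 [0.5756 0.3266 0.0824]
holder 0.87 235 321 [0.4804 0.2509 0.0459]
holder [480.1 244.4] [119.8  40.1] 85.48966217041016 0.045923664632827044
```

View pics/stage3.png

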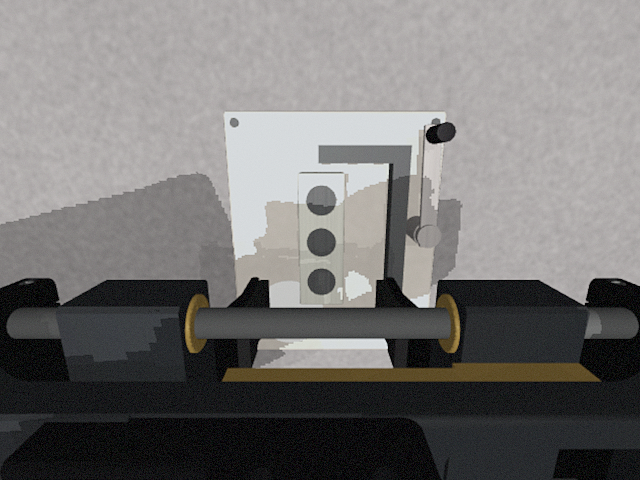

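The holder stands upright and square at (321,240), with gaps to both rails. Turning the jaws to make a two-finger push toward the far rail.

Request:
{"method": "send_rows", "body": {"moves": "70 -16 0 -2 0; 70 -16 0 -1 0; 70 -15 0 -1 0; 70 0 0 0 7;70 0 0 0 7;70 0 0 0 7;70 0 0 0 7;70 0 0 0 7;70 0 0 0 7;70 0 0 0 7;70 0 0 0 7;70 0 0 0 7;70 0 0 0 7;70 0 0 0 7;70 0 0 0 7;70 0 0 0 6;70 0 0 0 0; 70 0 0 0 0"}}

```text
time_s: 15.6
position: [0.4318, 0.2452, 0.1651]
tcp_rot: [[-0.078, -0.002, 0.997], [-0.997, -0.0, -0.078], [0.001, -1.0, -0.002]]
force: [-0.0, 0.2, 0.4]
opening: 0.806
```

Request:
{"method": "send_rows", "body": {"moves": "70 0 20 0 0; 70 0 30 0 0; 70 0 30 0 0; 70 0 25 0 0; 70 0 15 0 0; 70 0 0 0 0; 70 0 0 0 0"}}

```text
time_s: 16.18
position: [0.4316, 0.2452, 0.045]
tcp_rot: [[-0.08, -0.002, 0.997], [-0.997, -0.001, -0.08], [0.001, -1.0, -0.002]]
force: [-0.3, -0.5, 0.9]
opening: 0.807
```

Request:
{"method": "send_rows", "body": {"moves": "70 0 12 0 0; 70 0 8 0 0; 70 0 0 0 0; 70 0 0 8 0; 70 0 0 5 0; 70 0 0 4 0; 70 0 0 4 0; 70 0 0 4 0; 70 0 0 4 0; 70 0 0 4 0; 70 0 0 4 0; 70 0 0 4 0; 70 0 0 4 0; 70 0 0 4 0; 70 0 0 4 0; 70 0 0 2 0; 70 0 0 0 0"}}

```text
time_s: 17.6
position: [0.4867, 0.2406, 0.026]
tcp_rot: [[-0.081, -0.001, 0.997], [-0.997, -0.0, -0.081], [0.001, -1.0, -0.001]]
force: [-3.0, 0.3, 1.6]
opening: 0.805
```

Request:
{"method": "send_rows", "body": {"moves": "70 0 0 2 0; 70 0 0 2 0; 70 0 0 1 0; 70 0 0 1 0; 70 0 0 0 0"}}

```text
time_s: 18.02
position: [0.4902, 0.2403, 0.0258]
tcp_rot: [[-0.081, -0.006, 0.997], [-0.997, -0.001, -0.081], [0.001, -1.0, -0.006]]
force: [-7.2, 1.5, 5.8]
opening: 0.809
```

Request:
{"method": "send_rows", "body": {"moves": "70 0 0 1 0; 70 0 0 0.5 0; 70 0 0 0 0"}}

```text
time_s: 18.27
position: [0.4903, 0.2403, 0.0258]
tcp_rot: [[-0.081, -0.008, 0.997], [-0.997, -0.001, -0.081], [0.001, -1.0, -0.008]]
force: [-10.5, 2.9, 7.2]
opening: 0.805
```

Request:
{"method": "send_rows", "body": {"moves": "70 0 0 -8 0; 70 0 0 -12 0; 40 0 -30 0 0; 0 0 -30 0 0; 0 0 -30 0 0; 0 29 0 17 0; 0 29 0 17 0; 0 29 0 18 0; 0 0 0 0 0; 0 0 0 0 0"}}

```text
time_s: 19.1
position: [0.5222, 0.1493, 0.1163]
tcp_rot: [[-0.085, 0.005, 0.996], [-0.996, 0.0, -0.085], [-0.001, -1.0, 0.005]]
force: [-1.4, 0.6, 0.1]
opening: 0.28
```

```bash
python3 look.py stage4 holder; python3 hp.py stage4
```

```text
19.1 [0.5222 0.1493 0.1163] [[-0.0847, 0.0048, 0.9964], [-0.9964, 0.0001, -0.0847], [-0.0005, -1.0, 0.0048]] [-1.4  0.6  0.1] 0.2802753233058901
[[ 1.     0.     0.     0.001]
 [-0.     0.258 -0.966 -0.163]
 [-0.     0.966  0.258  0.071]
 [ 0.     0.     0.     1.   ]]
holder 0.78 258 210 [0.5295 0.2313 0.0454]
holder 0.36 232 126 [0.5526 0.2945 0.0358]
holder [522.1 240.1] [120.2  40. ] 85.1556396484375 0.04588670554778011
```

View pics/stage4.png

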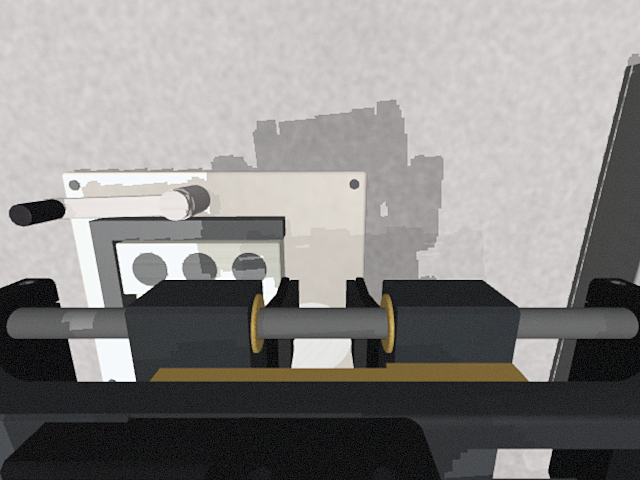

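The long side is now against the far rail, with a small gap left at the left rail (column ~117). Closing the fingers, lowering beyond the near end and pushing +y.

Request:
{"method": "send_rows", "body": {"moves": "0 0 0 -7 0.2; 0 0 0 0 0; 0 0 0 0 0; 0 0 20 0 0; 0 0 30 0 0; 0 0 25 0 0; 0 0 14 0 0; 0 0 0 0 0; 0 0 0 0 0"}}

```text
time_s: 19.95
position: [0.5117, 0.152, 0.0263]
tcp_rot: [[-0.084, -0.002, 0.996], [-0.996, -0.0, -0.084], [0.0, -1.0, -0.002]]
force: [0.9, -0.5, -0.0]
opening: 0.004
```

Request:
{"method": "send_rows", "body": {"moves": "0 -6 0 0 0; 0 -4 0 0 0; 0 -3 0 0 0; 0 -3 0 0 0; 0 -3 0 0 0; 0 0 0 0 0"}}

```text
time_s: 20.45
position: [0.5143, 0.1712, 0.0273]
tcp_rot: [[-0.084, 0.001, 0.996], [-0.996, 0.0, -0.084], [-0.0, -1.0, 0.001]]
force: [0.5, 0.2, 0.0]
opening: 0.004
```

Request:
{"method": "send_rows", "body": {"moves": "0 -2 0 0 0; 0 -1 0 0 0; 0 -1 0 0 0; 0 0 0 0 0"}}

```text
time_s: 20.78
position: [0.5141, 0.1739, 0.027]
tcp_rot: [[-0.084, -0.001, 0.996], [-0.996, -0.001, -0.084], [0.001, -1.0, -0.0]]
force: [-0.1, -5.0, 3.2]
opening: 0.005
```

Request:
{"method": "send_rows", "body": {"moves": "0 -1 0 0 0; 0 -0.5 0 0 0; 0 0 0 0 0"}}

```text
time_s: 21.03
position: [0.5143, 0.1753, 0.027]
tcp_rot: [[-0.084, -0.0, 0.996], [-0.996, -0.001, -0.084], [0.001, -1.0, -0.0]]
force: [-1.0, -4.9, 3.6]
opening: 0.01
```

Request:
{"method": "send_rows", "body": {"moves": "0 -1 0 0 0; 0 -1 0 0 0; 0 0 0 0 0"}}

```text
time_s: 21.28
position: [0.5144, 0.1774, 0.027]
tcp_rot: [[-0.084, -0.001, 0.996], [-0.996, -0.001, -0.084], [0.001, -1.0, -0.0]]
force: [-0.9, -5.3, 3.3]
opening: 0.006
```

Request:
{"method": "send_rows", "body": {"moves": "0 -1 0 0 0; 0 0 0 0 0"}}

```text
time_s: 21.45
position: [0.5145, 0.1785, 0.027]
tcp_rot: [[-0.084, -0.0, 0.996], [-0.996, -0.001, -0.084], [0.001, -1.0, -0.0]]
force: [-0.9, -5.1, 3.5]
opening: 0.008
```

Request:
{"method": "send_rows", "body": {"moves": "0 -1 0 0 0; 0 -1 0 0 0; 0 0 0 0 0"}}

```text
time_s: 21.7
position: [0.5147, 0.1805, 0.027]
tcp_rot: [[-0.084, -0.0, 0.996], [-0.996, -0.001, -0.084], [0.001, -1.0, -0.0]]
force: [-1.3, -5.1, 3.3]
opening: 0.005
```

Request:
{"method": "send_rows", "body": {"moves": "0 -1 0 0 0; 0 -0.5 0 0 0; 0 0 0 0 0"}}

```text
time_s: 21.95
position: [0.5147, 0.1809, 0.0269]
tcp_rot: [[-0.083, -0.001, 0.997], [-0.997, -0.002, -0.083], [0.002, -1.0, -0.001]]
force: [-0.7, -9.4, 5.2]
opening: 0.007
```

Request:
{"method": "send_rows", "body": {"moves": "0 -0.5 0 0 0; 0 0 0 0 0; 0 6 0 0 0; 0 8 0 0 0; 40 0 -25 0 0; 70 0 -30 0 0; 70 0 -20 0 0; 70 -25 0 -16 0; 70 -25 0 -16 0; 70 -25 0 -15 0; 70 0 0 0 0; 70 0 25 0 0; 70 0 25 0 0; 70 0 15 0 0; 70 0 0 0 0; 70 0 0 0 0"}}

```text
time_s: 23.28
position: [0.4729, 0.2474, 0.0361]
tcp_rot: [[-0.085, -0.002, 0.996], [-0.996, -0.0, -0.085], [0.0, -1.0, -0.002]]
force: [-0.8, -0.4, 0.3]
opening: 0.776
```

Request:
{"method": "send_rows", "body": {"moves": "70 0 9 0 -0.2; 70 0 0 0 0; 70 0 0 6 0; 70 0 0 5 0; 70 0 0 4 0; 70 0 0 2 0; 70 0 0 1 0; 70 0 0 1 0; 70 0 0 0 0"}}

```text
time_s: 24.03
position: [0.4907, 0.2461, 0.0278]
tcp_rot: [[-0.081, -0.003, 0.997], [-0.997, -0.0, -0.081], [0.001, -1.0, -0.003]]
force: [-4.3, 0.6, 2.6]
opening: 0.804
```

Request:
{"method": "send_rows", "body": {"moves": "70 0 0 1 0; 70 0 0 1 0; 70 0 0 0 0"}}

```text
time_s: 24.28
position: [0.4907, 0.246, 0.0276]
tcp_rot: [[-0.081, -0.007, 0.997], [-0.997, -0.001, -0.081], [0.001, -1.0, -0.007]]
force: [-7.7, 1.9, 4.6]
opening: 0.802
```

Request:
{"method": "send_rows", "body": {"moves": "70 0 0 -8 0; 70 0 0 -12 0; 70 0 -30 0 0; 70 0 -35 0 0; 70 0 -35 -20 0; 70 0 -30 -30 0; 70 0 0 0 0; 70 0 0 0 0"}}

```text
time_s: 24.95
position: [0.4258, 0.2521, 0.1592]
tcp_rot: [[-0.08, 0.006, 0.997], [-0.997, 0.001, -0.08], [-0.002, -1.0, 0.006]]
force: [0.6, 0.0, -0.4]
opening: 0.806
```

```bash
python3 look.py stage5 holder clip_knob clip_pivot corner; python3 hp.py stage5; python3 - <<'E'
from h import *
print(read_state()["joint_positions"].round(1))
W=np.load("stage5.npy");z=W[...,2];m=(z>.070)&(z<.09)&(W[...,1]>.28)&(W[...,0]>.53)
print("knob",W[m].mean(0),np.median(W[m],0),W[m].min(0),W[m].max(0))
E
```

```text
24.95 [0.4258 0.2521 0.1592] [[-0.0796, 0.0062, 0.9968], [-0.9968, 0.0013, -0.0796], [-0.0018, -1.0, 0.0061]] [ 0.6  0.  -0.4] 0.8060276890668165
[[ 1.     0.     0.     0.001]
 [-0.     0.258 -0.966 -0.163]
 [-0.     0.966  0.258  0.071]
 [ 0.     0.     0.     1.   ]]
holder 0.97 130 316 [0.5194 0.2491 0.0462]
clip_knob 0.63 44 184 [0.5753 0.3291 0.0832]
clip_pivot 0.62 52 314 [0.5714 0.2459 0.0574]
corner 0.59 103 248 [0.5435 0.3001 0.0459]
holder [522.3 248.7] [120.2  39.2] 85.4208984375 0.04586484141751529
[ 17.6  26.  104.4  -0.   49.6 112.3]
knob [0.57408074 0.32530376 0.08067512] [0.57394045 0.32513927 0.08218324] [0.56828131 0.31912675 0.07035647] [0.58197552 0.33351281 0.08495349]
```

View pics/stage5.png

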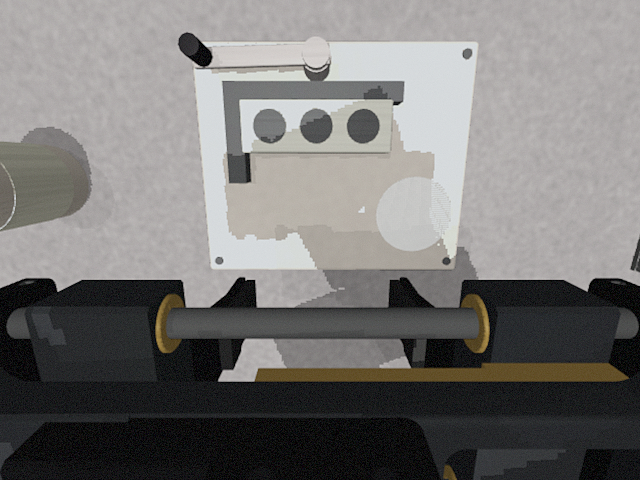

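The holder (columns 240–390, rows 97–152) sits flush in the corner, with its fitted centre at (0.522,0.249) against a predicted home of (0.523,0.248). The knob is at (195,48). Going to pinch the knob.

Request:
{"method": "send_rows", "body": {"moves": "40 0 0 0 -7;40 0 0 0 -7;40 0 0 0 -7;40 0 0 0 -7;40 0 0 0 -7;40 0 0 0 -7;40 0 0 0 -7;40 0 0 0 -7;40 0 0 0 -7;40 0 0 0 -7;40 0 0 0 -7;40 0 0 0 -7;40 0 0 0 -6;40 28 0 17 0; 40 28 0 17 0; 40 28 0 17 0; 40 28 0 17 0; 40 28 0 17 0; 40 0 0 0 0; 40 0 0 0 0"}}

```text
time_s: 26.87
position: [0.573, 0.325, 0.1551]
tcp_rot: [[0.997, -0.001, 0.082], [-0.082, -0.001, 0.997], [-0.001, -1.0, -0.001]]
force: [-1.0, -0.4, 0.1]
opening: 0.458
```

```bash
python3 look.py knob1 clip_knob; python3 - <<'E'
from h import *
W=np.load("knob1.npy");z=W[...,2];m=(z>.076)&(z<.09)&(abs(W[...,1]-.325)<.03)&(abs(W[...,0]-.575)<.03)
print("knob",m.sum(),np.median(W[m],0),W[m].min(0),W[m].max(0))
E
```

```text
26.8667 [0.573  0.325  0.1551] [[0.9967, -0.0011, 0.0816], [-0.0816, -0.0006, 0.9967], [-0.0011, -1.0, -0.0007]] [-1.  -0.4  0.1] 0.45801719144019115
[[ 1.     0.     0.     0.   ]
 [-0.     0.258 -0.966 -0.163]
 [-0.     0.966  0.258  0.07 ]
 [ 0.     0.     0.     1.   ]]
clip_knob 0.87 251 324 [0.5751 0.3289 0.0829]
knob 289 [0.57605265 0.32760521 0.08260196] [0.56952908 0.3198201  0.07605533] [0.58258946 0.33367122 0.08417142]
```

Request:
{"method": "send_rows", "body": {"moves": "40 2.5 20 2 0; 40 0 30 0 0; 40 0 25 0 0; 40 0 17 0 0; 40 0 0 0 0; 20 0 0 0 0; 8 0 0 0 0; 8 0 0 0 0; 8 0 0 0 0; 8 0 0 0 0; 8 0 0 0 0"}}

```text
time_s: 27.88
position: [0.5749, 0.3271, 0.0666]
tcp_rot: [[0.997, 0.002, 0.081], [-0.081, 0.001, 0.997], [0.002, -1.0, 0.001]]
force: [-0.6, -0.6, 3.2]
opening: 0.147
```

Request:
{"method": "send_rows", "body": {"moves": "8 0 0 0 -2.6; 8 -8.6 0 -0.45 -6; 8 -8.6 0 -0.45 -6; 8 -8.6 0 -0.45 -6; 8 -8.6 0 -0.45 -6; 8 -8.6 0 -0.45 -6; 8 -8.6 0 -0.45 -6; 8 -8.6 0 -0.45 -6; 8 0 0 0 0"}}

```text
time_s: 28.63
position: [0.5173, 0.3069, 0.0665]
tcp_rot: [[0.765, -0.001, -0.644], [0.644, -0.001, 0.765], [-0.001, -1.0, -0.0]]
force: [-1.2, 0.2, 5.3]
opening: 0.145
```

Request:
{"method": "send_rows", "body": {"moves": "8 -8.6 0 -0.45 -6; 8 -8.6 0 -0.45 -6; 8 -8.6 0 -0.45 -6; 8 -8.6 0 -0.45 -6; 8 -8.6 0 -0.45 -6; 8 -8.6 0 -0.45 -6; 8 0 0 0 0; 8 -6 0 -0.2 -4; 8 0 0 0 0"}}

```text
time_s: 29.38
position: [0.4904, 0.2581, 0.0665]
tcp_rot: [[0.174, 0.001, -0.985], [0.985, -0.0, 0.174], [0.0, -1.0, -0.001]]
force: [-2.0, -1.0, 6.2]
opening: 0.145
```

Request:
{"method": "send_rows", "body": {"moves": "8 -2.9 0 0 -2; 8 0 0 0 0; 8 -2.5 0 0 -1.4; 8 0 0 0 0"}}

```text
time_s: 29.72
position: [0.4899, 0.2533, 0.0665]
tcp_rot: [[0.116, 0.002, -0.993], [0.993, 0.0, 0.116], [0.001, -1.0, -0.001]]
force: [-1.2, -1.5, 6.1]
opening: 0.148
```

Request:
{"method": "send_rows", "body": {"moves": "8 -1.5 0 0 0; 8 -1 0 0 0; 8 0 0 0 0"}}

```text
time_s: 29.97
position: [0.4898, 0.2521, 0.0665]
tcp_rot: [[0.118, 0.002, -0.993], [0.993, 0.003, 0.118], [0.003, -1.0, -0.002]]
force: [-1.1, 4.8, 5.0]
opening: 0.147
```

Request:
{"method": "send_rows", "body": {"moves": "8 -1.5 0 0 0; 8 0 0 0 0"}}

```text
time_s: 30.13
position: [0.4898, 0.2519, 0.0665]
tcp_rot: [[0.119, 0.003, -0.993], [0.993, 0.005, 0.119], [0.005, -1.0, -0.002]]
force: [-1.6, 8.5, 5.4]
opening: 0.145
```

Request:
{"method": "send_rows", "body": {"moves": "30 0 0 0 0; 40 0 0 0 0; 40 0 0 0 0; 40 0 0 0 0; 40 0 -20 0 0; 40 0 -30 0 0; 40 0 -40 0 0; 40 0 -30 0 0; 40 0 -20 -40 0; 40 0 0 -40 0; 40 0 0 -30 0; 40 0 0 0 0; 40 0 0 0 0"}}

```text
time_s: 31.22
position: [0.5963, 0.2359, 0.2032]
tcp_rot: [[0.118, -0.001, -0.993], [0.993, -0.0, 0.118], [-0.0, -1.0, 0.001]]
force: [0.0, -1.2, -0.6]
opening: 0.46
```

```bash
python3 look.py end1 holder clip_knob clip_pivot; python3 hp.py end1; python3 - <<'E'
from h import *
c=capture("scene");cv2.imwrite("pics/scene_end.png",cv2.resize(c["image"][170:390,110:530],None,fx=1.9,fy=1.9))
W=np.load("end1.npy");z=W[...,2]
m=(z>.07)&(z<.09)&(abs(W[...,0]-.49)<.03)&(abs(W[...,1]-.25)<.03);print("knob",m.sum(),np.median(W[m],0))
E
```

```text
31.2167 [0.5963 0.2359 0.2032] [[0.1179, -0.0008, -0.993], [0.993, -0.0004, 0.1179], [-0.0005, -1.0, 0.0008]] [ 0.  -1.2 -0.6] 0.4602332097560185
[[ 1.     0.     0.    -0.001]
 [ 0.     0.258 -0.966 -0.163]
 [-0.     0.966  0.258  0.07 ]
 [ 0.     0.     0.     1.   ]]
holder 0.88 154 329 [0.5232 0.2503 0.0548]
clip_knob 0.56 115 328 [0.4935 0.2523 0.0832]
holder [525.8 283. ] [52.4 40.4] 83.86185455322266 0.04586223312200191
knob 269 [0.4907174  0.25193697 0.08264178]
```

View pics/end1.png

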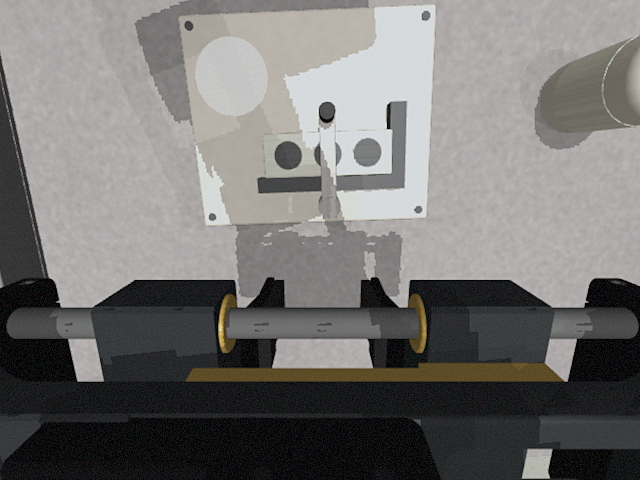

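View pics/scene_end.png

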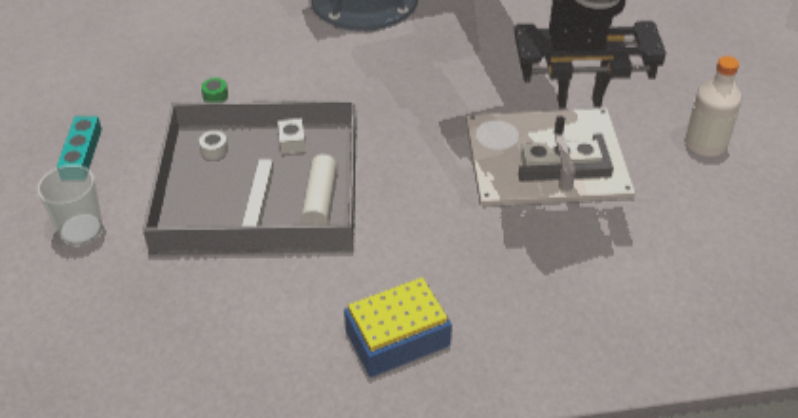

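The closing view shows the holder (columns 263–392, rows 133–178) flush in the corner. The clip arm crosses its middle well, with the knob at (327,112). In the scene view the other four parts are still in the bin, and the bottle, beaker and tip box stand where they were.

```bash
python3 -c "
from rig import *
print(hand_in())"
```

```text
the job is handed in; nothing more can be done
None
```

The specimen holder is seated in the corner of the two rails, wells up, with the clip fully shut over it. I handed the job in at about 31 s of the 72 s allowed.

- **Pick and place:** I gripped the holder across its width in the bin. I lowered it onto the stage plate until the wrist force showed contact, then let go.
- **Seating:** I pushed it against the far rail with both fingers, then along to the left rail with closed fingers, and then once more against the far rail. Each push ended in a stop, with forces of 8–10 N. Before the clip was closed, a depth fit put the holder's centre within about 1 mm of home and its angle within about 0.1° of the stage's. That is inside the camera calibration error of about 2 mm.
- **Clip:** I then pinched the knob and swung the clip round until it stopped (8.5 N, no further motion). The knob ended within about 1 mm of its expected shut position.
- **Surroundings:** The last pictures show the other four parts still in the bin. The bottle, beaker, tip box and both look-alikes stand where they were, and the gripper is clear of everything.

Two checks were weaker than the rest:
- **Rail fit:** My first fit of the rails from the depth image was poor, so I used the plate outline for the stage pose instead. The contacts against both rails agreed with it.
- **Last holder fit:** After closing, the clip hides the middle of the holder, so the final fit covers only its left end. That end was within about 1 mm of the left rail.

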